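# Lay out the bench beside the tube rack and the block heater

### The arm

A 6-joint arm with a two-finger parallel gripper is mounted at the origin on the work surface. World frame = base frame: x ahead of the robot, y to its left, z up, the work surface at z = 0. Lengths are in m, angles in rad, forces in N, time in s.
With the tool pointing down it reaches from about 0.25 to 0.85 m from the base axis. Payload 12.5 kg.
Tool frame: the origin (TCP) lies on the centre line of the jaws, within the pads' length; the fingertips stand 25 mm ahead of it and the grasp point (between the pads) lies 6 mm ahead of it; z points along the fingers, y is the direction in which the jaws open and shut (so a half turn about z gives the same grasp; the last joint's range is limited). The gripper opens to 93 mm and grips with 3 to 60 N. Pads are 15 mm wide; open, the fingers measure 128 mm over their backs; the gripper's body (75 mm by 188 mm) begins 65 mm behind the grasp point.
Start: joints at [-1.293, 0.351, 1.652, -0, 1.139, -0.085], TCP at [0.195, -0.514, 0.244] pointing down, gripper open.
Joint ranges: [-2.75, 2.75], [-0.79, 2.1], [0.01, 2.65], [-1.57, 4.71], [0.07, 3.14], [-2.87, 2.87]. Speed limits (rad/s): [2.22, 2.22, 2.79, 3.14, 3.14, 3.14].

### API

Orientations are given as a unit quaternion [x, y, z, w].
In Python, from rig import bot gives the robot as it stands.
- The arm moves only by the tool servo_tool, never from a script. Its argument "deltas" is a list of rows, each a list of 5 numbers: the shift along the tool's x, y, z in mm, then the turn about the tool's z in rad, then the opening, from 0 (shut) to 1 (fully open). A call has 1 to 8 rows; each row is the pose to reach, as a shift and turn from the pose commanded when the call began, along the tool's axes at that moment; what a row does not reach only later rows make up. A row lasts 1/8 s, in which the tool goes at most 62.5 mm and 10.7 degrees, less where a joint would pass 70% of its speed; a pose out of reach is approached as far as the arm can. A call with a gripper value outside its range is refused whole. The fingers move at their own pace and stop on an object; the grip force is fixed at half the most. Time passes only in rows, so rows that repeat a pose let the fingers close. It gives the time, the measured TCP pose, the force and the opening at its end, in the units of the state.
- bot.state(): the state, without advancing time (a new reading comes with each control period).
- bot.camera(name): name is "scene" or "top" or "wrist"; returns a dict with "frame" (480x640x3 uint8, red, green, blue), "K" (3x3 intrinsics, pixels), "world_from_camera" (4x4, takes a point from camera to world coordinates). Camera axes: x right, y down, z forward; pixel columns grow to the right and rows downward; lengths in m; the calibration is good to about 2 mm. A picture is of the moment at which its call begins. There is no depth.
- bot.close_job(): hands the job in, once; it reports no verdict.
The state is a dict: "t": time; "joint_positions": joint angles; "joint_velocities": joint speeds; "tau": joint torques, N m; "position": TCP position; "ee_rot": TCP orientation; "wrist_force": force on the tool from outside, world axes, zero at the start; "ft_torque": the same for the moment, N m; "opening": finger opening in m.
Only numpy, scipy, OpenCV 4.12 (cv2) and the standard library are available. Lean on these libraries where they do the work, as an engineer would, in place of code of your own. Each camera call takes 0.05 s, during which the arm holds its last target.

### The job

Lay out the lab bench on the three white pads: stand the blue-capped bottle on the pad between the green tube rack and the cream block heater, the red-capped bottle on the pad on the other side of the rack, and the orange box on the pad on the other side of the heater, then lay the petri dish on top of the orange box. Centre each thing well on its place, keep the bottles and the dish upright throughout, and do not disturb the green flask.

Things in the scene. Friction and masses are not known exactly. Their poses are not given: they have to be found in the camera images.
- blue_bottle: A 100 ml clear round glass bottle standing upright with a paper label band and a blue screw cap: body 54 mm across up to 58 mm high, then a shoulder narrowing to a 28 mm neck; the cap is 36 mm across and spans heights 76 to 100 mm (its top is the bottle's top), a good place to grip. About 0.18 kg. Origin: centre of the underside; z up along the bottle.
- red_bottle: A 100 ml clear round glass bottle standing upright with a paper label band and a red screw cap: body 54 mm across up to 58 mm high, then a shoulder narrowing to a 28 mm neck; the cap is 36 mm across and spans heights 76 to 100 mm (its top is the bottle's top), a good place to grip. About 0.18 kg. Origin: centre of the underside; z up along the bottle.
- box: Closed orange plastic sample box with a thin black line round it, 60 x 60 mm and 45 mm high, flat top, about 0.12 kg. Origin: centre of the underside; x and y along its sides, z up.
- dish: Closed petri dish, a flat white disc 56 mm across and 16 mm high with a pink top face, about 0.04 kg. Origin: centre of the underside; z up.
- rack: Green tube rack holding white-capped tubes, 80 x 80 mm, 66 mm high over the caps, fixed to the bench in one of the two gaps between the pads (left or right changes from start to start). Origin: centre of the underside; x and y along its sides.
- heater: Cream block heater with an aluminium block on top and a blue panel, 84 mm wide (y) and 110 mm deep (x), 58 mm high over the block, fixed to the bench in the other gap between the pads. It is cold. Origin: on the bench, midway across its width, 40 mm behind its front face and 70 mm before its rear; x points to its rear.
- pad_left: Round white pad with a thin grey ring, 72 mm across and 3 mm thick, fixed to the bench, the left end of three identical pads in a row (left is the robot's left, +y). Origin: centre of its underside, on the bench; its top is 3 mm above.
- pad_mid: Round white pad with a thin grey ring, 72 mm across and 3 mm thick, fixed to the bench, the middle of three identical pads in a row (left is the robot's left, +y). Origin: centre of its underside, on the bench; its top is 3 mm above. The rack stands between it and one end pad, the heater between it and the other, centres about 125 mm apart along the row.
- pad_right: Round white pad with a thin grey ring, 72 mm across and 3 mm thick, fixed to the bench, the right end of three identical pads in a row (left is the robot's left, +y). Origin: centre of its underside, on the bench; its top is 3 mm above.
- flask: Bystander: loose green glass conical flask with a dark stopper, 68 mm across the foot, 100 mm high, standing beyond the row of pads. Origin: centre of the underside; z up.
Mind the look-alikes: they are no part of the job. There is more than one size of the box; the job needs the largest.

How it is judged:
By the outcome, as a careful person would: the job done as asked, in the order asked, and still so for the second after the job is handed in, with the robot touching nothing.
It also fails if it takes over 120 s, if anything falls off the work surface, if the arm or the gripper's body presses on something with over 40 N, if the wrist force passes 120 N, or if a joint passes its speed limit or range.

## Working session

There is one attempt and no reset: what is moved stays moved. The work goes in short steps, Python scripts to look and compute and a tool call to move; the robot and the scene stay as the last step left them, time stands still between calls to the robot, and variables do not carry over. Pictures are saved under pics/ and viewed, and the job is handed in when it is done.

Besides the shell and the picture viewer there is one more tool, called after "Call:" as name(argument=value, ...) on one line, values as JSON. servo_tool: Moves the arm, as the interface text tells. Its arguments: {"type":"object","properties":{"deltas":{"type":"array","items":{"type":"array","items":{"type":"number"}}}},"required":["deltas"]}

```bash
mkdir -p pics; ls
python3 - <<'E'
from rig import bot
import cv2
s=bot.state();print(s)
for n in("scene","top","wrist"):
    c=bot.camera(n);cv2.imwrite(f"pics/{n}0.png",c["frame"][:,:,::-1]);print(n,c["K"].round(1).tolist(),c["world_from_camera"].round(4).tolist())
E
```

```text
pics
{'t': 0.0, 'joint_positions': array([-1.29256830e+00,  3.51212198e-01,  1.65243186e+00, -2.68188991e-05,
        1.13912520e+00, -8.46293247e-02]), 'joint_velocities': array([-0.00023958,  0.00031778, -0.00202327, -0.00072918,  0.00091562,
        0.0005095 ]), 'tau': array([-3.14635625e-03, -4.97334158e+01, -2.85256308e+01,  6.97347452e-02,
        2.56749219e-02, -1.01613919e-04]), 'position': array([ 0.1951339 , -0.51387131,  0.24311163]), 'ee_rot': array([ 9.83585730e-01,  1.80440476e-01, -6.89775028e-05, -5.84371915e-04]), 'wrist_force': array([-1.57924257, -0.02923682, -0.49605589]), 'ft_torque': array([ 0.04731677, -0.04754501,  0.00837327]), 'opening': 0.09312016679442744}
scene [[552.7, 0.0, 325.4], [0.0, 552.7, 230.6], [0.0, 0.0, 1.0]] [[-0.8451, 0.4231, -0.3268, 0.8803], [0.5345, 0.6521, -0.5377, 0.506], [-0.0144, -0.6291, -0.7772, 0.7476], [0.0, 0.0, 0.0, 1.0]]
top [[492.2, 0.0, 320.4], [0.0, 492.2, 248.6], [0.0, 0.0, 1.0]] [[-0.0179, -0.9822, 0.1872, 0.392], [-0.9998, 0.0186, 0.0021, 0.0211], [-0.0055, -0.1872, -0.9823, 1.0331], [0.0, 0.0, 0.0, 1.0]]
wrist [[426.1, 0.0, 321.3], [0.0, 426.1, 237.3], [0.0, 0.0, 1.0]] [[0.355, -0.8965, -0.2651, 0.2698], [-0.9349, -0.3406, -0.1002, -0.486], [-0.0004, 0.2834, -0.959, 0.3845], [0.0, 0.0, 0.0, 1.0]]
```

View pics/top0.png

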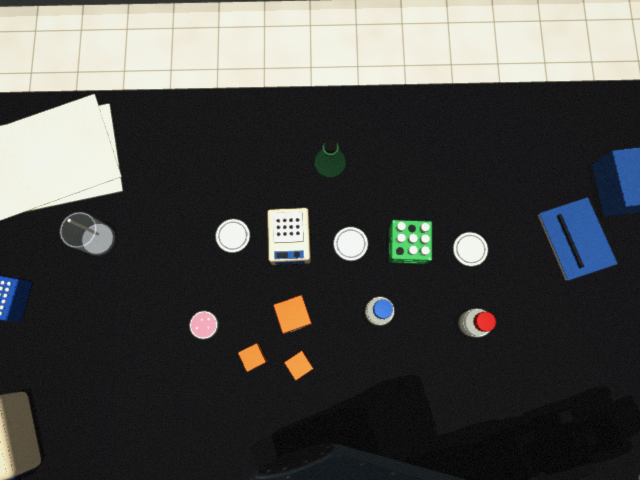

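View pics/scene0.png

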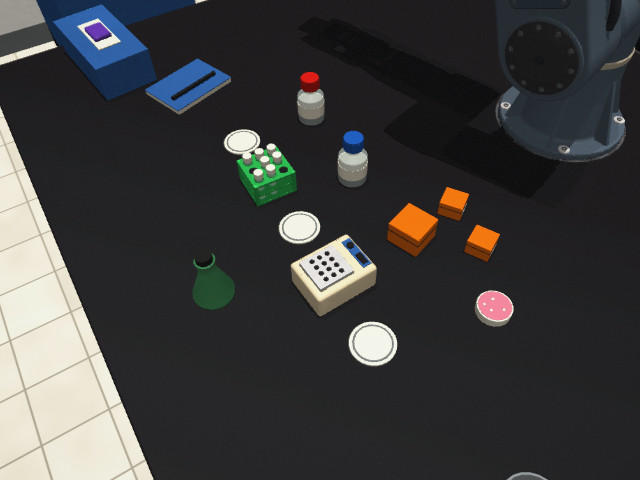

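View pics/wrist0.png

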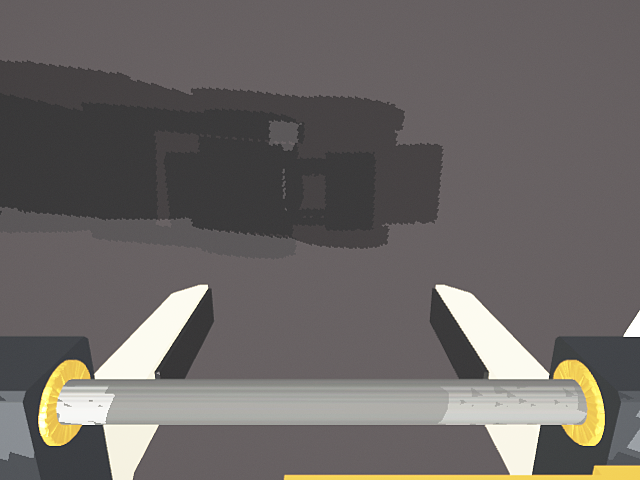

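The top view shows three pads at (233,236), (351,244) and (471,249). The heater (289,236) sits between the left and middle pads, and the rack (411,241) between the middle and right. That puts blue on the middle pad, red on the right, and the box with the dish on the left.

There are three orange boxes, at (293,314), (252,357) and (299,365). The one at (293,314) looks largest, and I'll confirm that in a crop.

```bash
cat > h.py <<'E'
import numpy as np, cv2
from rig import bot
def get(n): 
    c=bot.camera(n); c["hsv"]=cv2.cvtColor(c["frame"],cv2.COLOR_RGB2HSV); return c
def ray(c,uv):
    d=c["world_from_camera"][:3,:3]@np.linalg.inv(c["K"])@np.array([uv[0],uv[1],1.])
    return c["world_from_camera"][:3,3],d/np.linalg.norm(d)
def plane(c,uv,z):
    o,d=ray(c,uv); return o+d*(z-o[2])/d[2]
def tri(c1,p1,c2,p2):
    o1,d1=ray(c1,p1);o2,d2=ray(c2,p2)
    t=np.linalg.lstsq(np.c_[d1,-d2],o2-o1,rcond=None)[0]
    a=o1+t[0]*d1;b=o2+t[1]*d2
    return (a+b)/2,np.linalg.norm(a-b)
def blobs(c,lo,hi,amin=60,roi=None):
    m=cv2.inRange(c["hsv"],np.array(lo),np.array(hi))
    if roi: 
        k=np.zeros_like(m);x0,y0,x1,y1=roi;k[y0:y1,x0:x1]=255;m&=k
    cs,_=cv2.findContours(m,cv2.RETR_EXTERNAL,cv2.CHAIN_APPROX_NONE)
    out=[]
    for q in cs:
        a=cv2.contourArea(q)
        if a<amin: continue
        h=cv2.convexHull(q);M=cv2.moments(h)
        e=cv2.fitEllipse(h)
        out.append(dict(c=np.array([M["m10"]/M["m00"],M["m01"]/M["m00"]]),a=a,e=e,rect=cv2.minAreaRect(h),h=h))
    return sorted(out,key=lambda b:-b["a"])
E
python3 - <<'E'
from h import *
cs={n:get(n) for n in("top","scene")}
for n,c in cs.items():
    big=cv2.resize(c["frame"][290:390,180:340] if n=="top" else c["frame"][170:330,370:530],None,fx=4,fy=4,interpolation=cv2.INTER_CUBIC)
    cv2.imwrite(f"pics/crop_{n}.png",big[:,:,::-1])
    for name,lo,hi in(("blue",(105,150,120),(120,255,255)),("red",(0,200,120),(5,255,255)),("orange",(8,180,215),(20,255,255)),("pink",(160,50,100),(179,200,255)),("white",(0,0,200),(179,40,255))):
        for b in blobs(c,lo,hi): print(n,name,b["c"].round(1),b["a"],[np.round(v,1) for v in b["e"]],"HSV",c["hsv"][int(b["c"][1]),int(b["c"][0])])
E
```

```text
top blue [577.7 238.4] 3594.0 [array([577.8, 238.8]), array([ 55.8, 139.6]), np.float64(155.2)] HSV [108 181 163]
top blue [628.5 174. ] 1098.5 [array([629.9, 174.5]), array([36.3, 64. ]), np.float64(170.5)] HSV [108 183 160]
top blue [  6.5 294.8] 375.0 [array([  0. , 298.3]), array([32.8, 50.1]), np.float64(28.9)] HSV [ 48  12 206]
top blue [382.4 308.8] 241.0 [array([382.5, 308.8]), array([18. , 18.4]), np.float64(75.5)] HSV [108 175 221]
top red [485.4 321.1] 260.5 [array([485.3, 321.1]), array([18.6, 20. ]), np.float64(101.4)] HSV [  1 206 232]
top orange [291.9 313.7] 803.0 [array([291.7, 314. ]), array([35.1, 42.6]), np.float64(69.8)] HSV [ 15 185 241]
top orange [251.4 357.1] 377.0 [array([251.5, 357. ]), array([21.9, 37.3]), np.float64(154.7)] HSV [ 15 183 241]
top orange [298.3 365.1] 368.5 [array([298.8, 365.1]), array([24.8, 28.5]), np.float64(135.9)] HSV [ 16 179 242]
top pink [202.9 324.5] 431.5 [array([202.9, 324.5]), array([23.5, 24.7]), np.float64(48.7)] HSV [173  75 243]
top white [315.8  43.5] 52472.0 [array([224.2,  45.2]), array([  86. , 2036.9]), np.float64(89.1
[... 2374 characters left out ...]
oat64(85.2)] HSV [ 32  14 244]
scene white [127.1 434.5] 771.5 [array([127.2, 435.2]), array([17.8, 76.6]), np.float64(158.5)] HSV [ 21  22 240]
scene white [242.  142.7] 655.5 [array([242.3, 143.3]), array([29.4, 35. ]), np.float64(94.1)] HSV [ 32  15 244]
scene white [98.3 33.5] 611.5 [array([99.3, 33.3]), array([27.1, 42.1]), np.float64(106.1)] HSV [131 172 179]
scene white [27.1 52. ] 316.0 [array([26.6, 52.2]), array([ 8.1, 83.2]), np.float64(73.0)] HSV [ 24  21 238]
scene white [142.7 471.5] 209.5 [array([143.2, 472.4]), array([16.4, 23.8]), np.float64(153.7)] HSV [ 22  24 237]
scene white [126.6 475.6] 101.0 [array([131.6, 467.7]), array([3.4, 4.5]), np.float64(0.0)] HSV [ 32  15 240]
```

View pics/crop_top.png

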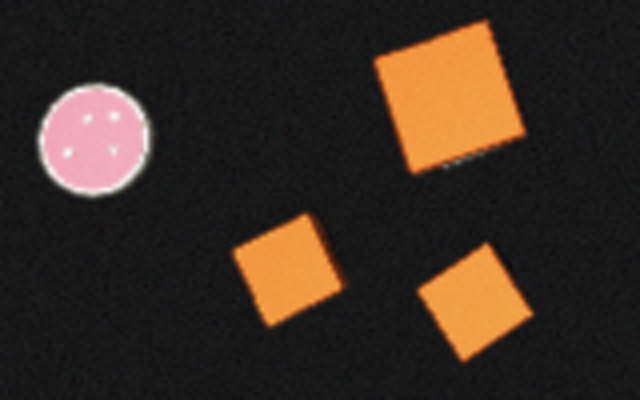

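View pics/crop_scene.png

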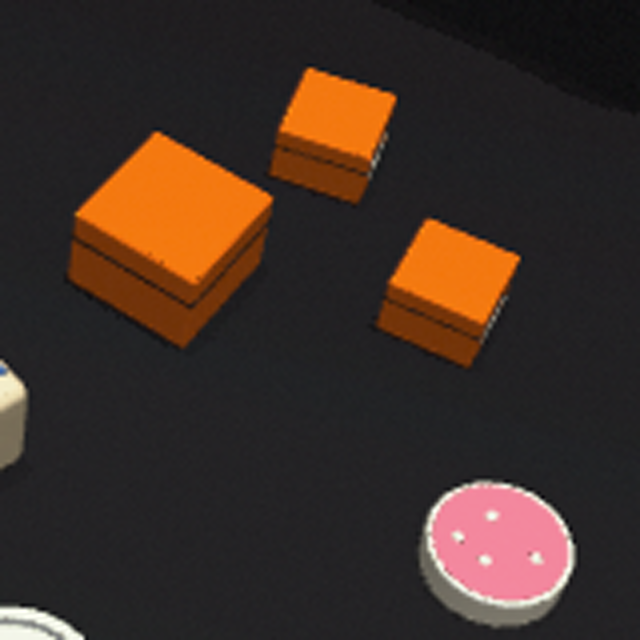

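The crops confirm it: the box at top (293,314), scene (413,229), has sides about 1.4 times those of the other two, so it's the 60 mm one. Next I'll triangulate tops and pads.

Run:
```python
from h import *
t,s=get("top"),get("scene")
# HSV profile down the scene caps
for x,y0,y1 in((353,126,160),(309,68,100)): print(x,[tuple(int(q) for q in s["hsv"][y,x]) for y in range(y0,y1,2)])
def first(c,lo,hi,roi=None,am=60): return blobs(c,lo,hi,am,roi)[0]
P={}
P["dish"]=tri(t,first(t,(160,50,100),(179,200,255))["c"],s,first(s,(160,50,100),(179,200,255))["c"])
for n,r1,r2 in(("left",(210,215,255,260),(340,315,405,370)),("mid",(330,222,372,265),(275,208,325,248)),("right",(450,228,492,270),(220,125,265,160))):
    P["pad_"+n]=tri(t,first(t,(0,0,60),(179,60,255),r1)["c"],s,first(s,(0,0,70),(179,60,255),r2)["c"])
b1=first(t,(8,150,190),(20,255,255));b2=first(s,(8,180,215),(20,255,255),(380,195,445,265))
P["box"]=tri(t,b1["c"],s,b2["c"])
for k,(p,e) in P.items(): print(k,(p*1000).round(1),"gap mm",round(e*1000,1))
c4=np.array([plane(t,q,.045) for q in cv2.boxPoints(b1["rect"])])*1000
print("box corners",c4.round(0).tolist(),"sides",np.linalg.norm(np.diff(c4,axis=0),axis=1).round(1))
for b in blobs(t,(8,150,190),(20,255,255)): 
  q=np.array([plane(t,z,.03) for z in cv2.boxPoints(b["rect"])]);print(b["c"].round(0),np.linalg.norm(np.diff(q,axis=0),axis=1).round(4))
for n,lo,hi,w in(("blue",(105,150,190),(120,255,255),(360,290,405,335)),("red",(0,150,190),(5,255,255),(460,300,510,345))):
    b=first(t,lo,hi,w); print(n,b["c"],b["e"],(plane(t,b["c"],.1)*1000).round(1))
```

```text
353 [(160, 24, 32), (150, 16, 31), (112, 128, 64), (108, 211, 193), (108, 211, 193), (109, 213, 192), (109, 211, 193), (109, 210, 193), (108, 213, 193), (109, 194, 138), (108, 212, 88), (108, 209, 88), (108, 217, 88), (108, 211, 87), (43, 13, 137), (45, 15, 203), (48, 13, 203)]
309 [(170, 24, 32), (150, 23, 34), (1, 230, 214), (1, 227, 220), (1, 228, 220), (1, 232, 221), (1, 228, 221), (1, 222, 210), (1, 232, 99), (1, 227, 99), (1, 226, 98), (0, 224, 99), (3, 151, 110), (41, 16, 175), (48, 13, 201), (45, 13, 202)]
dish [433.1 265.5  15.4] gap mm 2.8
pad_left [622.3 211.2   1. ] gap mm 2.4
pad_mid [600.  -41.7   0.6] gap mm 2.4
pad_right [ 581.7 -296.9   -7.5] gap mm 4.8
box [450.   82.   42.4] gap mm 2.3
box corners [[469.0, 120.0, 45.0], [486.0, 64.0, 45.0], [430.0, 46.0, 45.0], [413.0, 101.0, 45.0]] sides [58.7 59.2 58.1]
[292. 314.] [0.0596 0.0601 0.059 ]
[298. 365.] [0.041  0.0403 0.0407]
[252. 357.] [0.0405 0.0399 0.0403]
blue [382.94492754 308.54782609] ((382.96484375, 308.523193359375), (17.28087615966797, 17.892791748046875), 142.73846435546875) [452.5 -92.7 100. ]
red [485.8313253  321.01874163] ((485.7969665527344, 321.03936767578125), (17.43111801147461, 18.72184944152832), 135.95082092285156) [ 425.8 -284.3  100. ]
```

```bash
cat >> h.py <<'E'
def go(target,psi=None):
    """deltas (mm, rad) from measured pose to target xyz (m), yaw psi of tool x"""
    from scipy.spatial.transform import Rotation as R
    s=bot.state();M=R.from_quat(s["ee_rot"]).as_matrix();yaw=np.arctan2(M[1,0],M[0,0])
    d=M.T@(np.array(target)-s["position"])*1000
    tilt=np.degrees(np.arccos(-M[2,2]))
    print("t %.2f"%s["t"],"pos",s["position"].round(4),"yaw %.4f tilt %.2f"%(yaw,tilt),"F",s["wrist_force"].round(1),"open %.4f"%s["opening"])
    print("delta",d.round(1),"turn",None if psi is None else round(yaw-psi,4))
E
python3 - <<'E'
from h import *
t,s=get("top"),get("scene")
for n,lo,hi,w,w2 in(("blue",(105,150,190),(120,255,255),(360,290,405,335),(335,120,370,160)),("red",(0,150,190),(5,255,255),(460,300,510,345),(295,65,325,100))):
    b=blobs(t,lo,hi,60,w)[0]["c"];lo2=(lo[0],150,150);c=blobs(s,lo2,hi,60,w2)[0]["c"];p,e=tri(t,b,s,c);print(n,(p*1000).round(1),e*1000)
go((.452,-.093,.25),0)
E
```

```text
blue [453.5 -93.6  98.3] 2.2901576786755573
red [ 426.7 -285.8   97.7] 2.2540082520383526
t 0.45 pos [ 0.1952 -0.5142  0.2436] yaw 0.3627 tilt 0.00 F [0.1 0.  0.5] open 0.0931
delta [ 389.5 -302.6   -6.4] turn 0.3627
```

Call:
servo_tool(deltas=[[50,-39,-3,0.05,1],[100,-78,-6,0.1,1],[150,-117,-6,0.15,1],[200,-156,-6,0.2,1],[250,-195,-6,0.25,1],[300,-233,-6,0.3,1],[350,-272,-6,0.363,1],[389.5,-302.6,-6,0.363,1]])

```text
t: 1.45
position: [0.4529, -0.091, 0.2499]
ee_rot: [1.0, -0.0, 0.0, 0.0]
wrist_force: [0.6, -1.1, 0.3]
opening: 0.093
```

Call:
servo_tool(deltas=[[0,0,0,0,1],[0,0,0,0,1]])

```text
t: 1.7
position: [0.4517, -0.0933, 0.2496]
ee_rot: [1.0, 0.0, -0.0, 0.0]
wrist_force: [0.0, -0.9, 0.6]
opening: 0.0929
```

Run:
```python
from h import *
go((.452,-.093,.25),0)
w=get("wrist");cv2.imwrite("pics/w1.png",w["frame"][:,:,::-1])
for b in blobs(w,(105,150,100),(120,255,255)): print(b["c"],b["a"],b["e"],(plane(w,b["c"],.1)*1000).round(1))
```

```text
t 1.70 pos [ 0.4517 -0.0933  0.2496] yaw 0.0004 tilt 0.02 F [ 0.  -0.9  0.6] open 0.0929
delta [ 0.3 -0.3 -0.4] turn 0.0004
[76.71947286 56.72463367] 1720.0 ((76.5008773803711, 57.38804626464844), (29.36408233642578, 102.75743865966797), 89.83074951171875) [564.5  61.3 100. ]
```

View pics/w1.png

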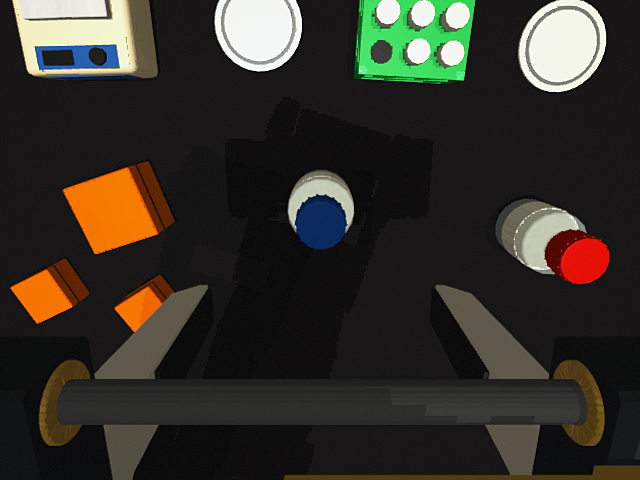

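The wrist view shows the shaded blue cap at (321,222), the red cap at (584,260), the big box at (110,205), the middle pad at (258,25) and the right pad at (563,45). I'll cast all of these from the wrist camera.

Run:
```python
from h import *
w=get("wrist");t=get("top")
def rep(n,lo,hi,roi,z):
    b=blobs(w,lo,hi,60,roi)[0];print(n,b["c"].round(1),np.round(b["e"][1],1),(plane(w,b["c"],z)*1000).round(1));return b
b=rep("blue",(105,150,60),(125,255,255),(280,180,360,260),.1)
r=rep("red",(0,150,180),(5,255,255),(540,220,620,300),.1)
rep("right",(0,0,120),(179,60,255),(505,0,620,100),.003)
bt=blobs(t,(105,150,120),(120,255,255),60,(360,290,405,335))
rt=blobs(t,(0,150,190),(5,255,255),60,(460,300,510,345))
for n,x,y in(("blue",b,bt),("red",r,rt)):
    if y: p,e=tri(w,x["c"],t,y[0]["c"]);print(n,"tri",(p*1000).round(1),e*1000)
go((.4525,-.0935,.094),0)
```

```text
blue [319.7 221.8] [51.5 54.3] [456.6 -92.8 100. ]
red [583.9 260.2] [42.2 51.7] [ 427.8 -284.   100. ]
right [561.3  44.6] [82.5 98.2] [ 584.7 -295.1    3. ]
t 1.85 pos [ 0.4515 -0.0941  0.2497] yaw -0.0020 tilt 0.01 F [-0.7  0.3  0.7] open 0.0928
delta [  1.   -0.6 155.7] turn -0.002
```

Call:
servo_tool(deltas=[[1,0,40,0,1],[2,0,80,0,1],[2.5,0,120,0,1],[2.5,0,145,0,1],[2.5,0,155.5,0,1],[2.5,0,155.5,0,1]])

```text
t: 2.6
position: [0.4543, -0.0935, 0.0942]
ee_rot: [1.0, -0.001, -0.0, -0.0]
wrist_force: [0.5, 0.0, 0.0]
opening: 0.0928
```

Run:
```python
from h import *
go((.4538,-.0935,.094),0)
w=get("wrist");cv2.imwrite("pics/w2.png",w["frame"][:,:,::-1])
```

```text
t 2.60 pos [ 0.4543 -0.0935  0.0942] yaw -0.0012 tilt 0.03 F [0.5 0.  0. ] open 0.0928
delta [-0.5 -0.   0.2] turn -0.0012
```

View pics/w2.png

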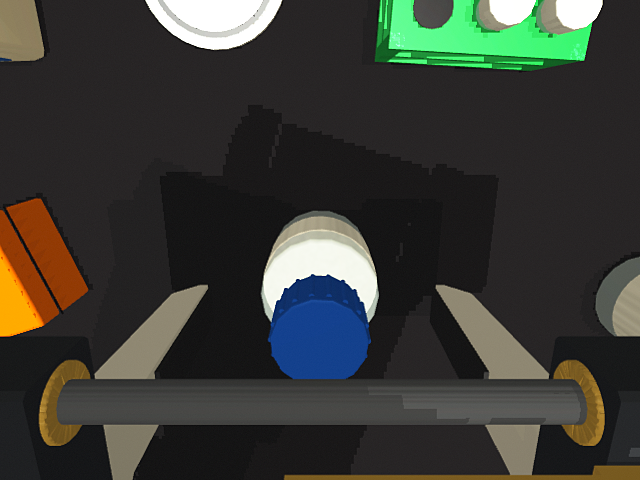

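Run:
```python
from h import *
w=get("wrist");m=cv2.inRange(w["hsv"],np.array((105,150,60)),np.array((125,255,255)))
for y in range(300,384,6):
    x=np.where(m[y,250:390])[0]
    if len(x): print(y,x[0]+250,x[-1]+250,end=' | ')
for v in(325,331,337,343): print(v,(plane(w,(319.8,v),.1)*1000).round(1))
print([tuple(int(q) for q in w["hsv"][y,320]) for y in range(280,385,6)])
```

```text
300 280 358 | 306 276 363 | 312 274 364 | 318 273 366 | 324 271 367 | 330 270 368 | 336 269 369 | 342 270 370 | 348 272 367 | 354 271 366 | 360 276 364 | 366 279 359 | 372 284 354 | 378 292 346 | 325 [461.8 -93.1 100. ]
331 [459.4 -93.  100. ]
337 [457. -93. 100.]
343 [454.6 -93.  100. ]
[(109, 225, 101), (109, 218, 103), (109, 215, 103), (109, 215, 103), (109, 221, 141), (109, 216, 143), (109, 217, 142), (109, 219, 142), (109, 219, 141), (109, 218, 143), (109, 218, 139), (109, 220, 140), (109, 222, 139), (109, 219, 140), (109, 219, 140), (109, 218, 139), (109, 217, 142), (40, 15, 52)]
```

Call:
servo_tool(deltas=[[0,0,0,0,0.3],[0,0,0,0,0.3],[0,0,0,0,0.3],[0,0,0,0,0.3],[0,0,0,0,0.3],[0,0,0,0,0.3]])

```text
t: 3.45
position: [0.4545, -0.093, 0.0941]
ee_rot: [1.0, -0.0, -0.0, -0.0]
wrist_force: [-0.2, -0.4, 0.1]
opening: 0.0376
```

Run:
```python
from h import *
go((.6,-.042,.15),0)
```

```text
t 3.45 pos [ 0.4545 -0.093   0.0941] yaw -0.0002 tilt 0.00 F [-0.2 -0.4  0.1] open 0.0376
delta [145.5 -51.1 -55.9] turn -0.0002
```

Call:
servo_tool(deltas=[[0,0,0,0,0.05],[0,0,-20,0,0.05],[15,-15,-60,0,0.05],[35,-35,-100,0,0.05],[45,-51,-130,0,0.05],[45,-51,-140,0,0.05],[45,-51,-140,0,0.05],[45,-51,-140,0,0.05]])

```text
t: 4.45
position: [0.4986, -0.0425, 0.2328]
ee_rot: [1.0, -0.0, -0.001, -0.0]
wrist_force: [0.4, -0.0, -1.6]
opening: 0.0353
```

Run:
```python
from h import *
go((.6,-.042,.15),0)
w=get("wrist");cv2.imwrite("pics/w3.png",w["frame"][:,:,::-1])
t=get("top")
for b in blobs(w,(0,0,100),(179,60,255),1000): print(b["c"].round(1),np.round(b["e"][1],1),(plane(w,b["c"],.003)*1000).round(1))
```

```text
t 4.45 pos [ 0.4986 -0.0425  0.2328] yaw -0.0009 tilt 0.13 F [ 0.4 -0.  -1.6] open 0.0353
delta [101.6  -0.6  82.6] turn -0.0009
[137.   66.2] [110.8 457.5] [613.1 106.9   3. ]
[319.4  81.2] [88.3 93.4] [601.5 -41.1   3. ]
[321.  263.2] [104.1 110.2] [443.1 -42.3   3. ]
[613.5 104.7] [80.9 98.7] [ 583.  -285.5    3. ]
[22.1 55.5] [ 82.3 102.9] [621.2 198.5   3. ]
[600.3 292.5] [68.9 90.1] [ 413.4 -306.1    3. ]
```

View pics/w3.png

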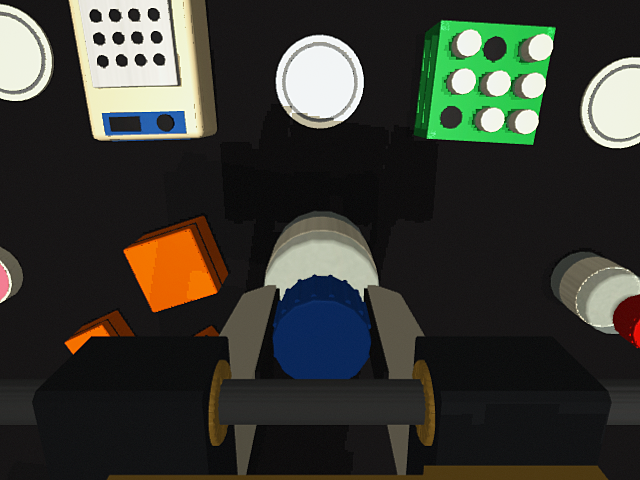

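The bottle is held with its cap at (321,341). The middle pad is at (319,81), which casts to (0.6015,-0.0411). The top and scene views gave (0.600,-0.0417), so they agree.

Call:
servo_tool(deltas=[[10,0,0,0,0.05],[30,0,10,0,0.05],[60,-0.5,30,0,0.05],[85,-1,55,0,0.05],[98,-1,85,0,0.05],[102,-1,110,0,0.05],[102,-1,122,0,0.05],[102,-1,124,0,0.05]])

```text
t: 5.55
position: [0.6013, -0.0411, 0.1096]
ee_rot: [1.0, -0.0, -0.0, -0.0]
wrist_force: [0.1, -0.3, -1.8]
opening: 0.0355
```

Call:
servo_tool(deltas=[[0,0,0,0,0.05],[0,0,0,0,0.05]])

```text
t: 5.8
position: [0.6019, -0.0412, 0.1111]
ee_rot: [1.0, -0.0, 0.001, 0.0]
wrist_force: [0.1, -0.0, -1.0]
opening: 0.0355
```

Run:
```python
from h import *
go((.6005,-.0413,.0972),0)
w=get("wrist");cv2.imwrite("pics/w4.png",w["frame"][:,:,::-1])
```

```text
t 5.80 pos [ 0.6019 -0.0412  0.1111] yaw -0.0003 tilt 0.09 F [ 0.1 -0.  -1. ] open 0.0355
delta [-1.4  0.1 13.9] turn -0.0003
```

View pics/w4.png

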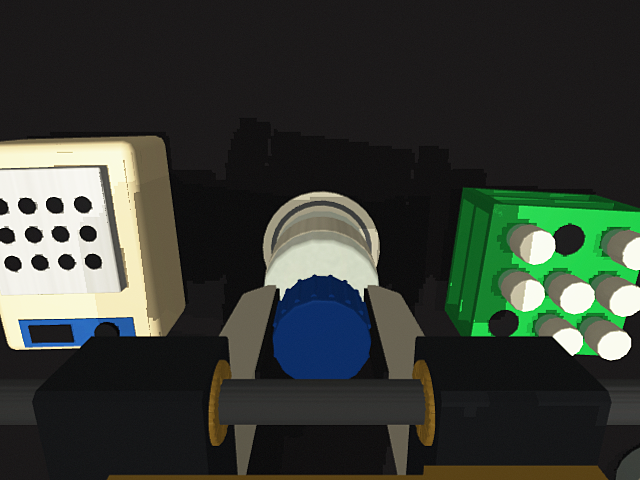

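Call:
servo_tool(deltas=[[-1.3,0,5,0,0.05],[-1.3,0,10,0,0.05],[-1.3,0,12.5,0,0.05],[-1.3,0,13.5,0,0.05],[-1.3,0,13.5,0,0.05]])

```text
t: 6.48
position: [0.6003, -0.041, 0.0972]
ee_rot: [1.0, -0.0, 0.0, -0.0]
wrist_force: [-2.6, 0.7, 5.4]
opening: 0.0354
```

Run:
```python
from h import *
go((.6005,-.0413,.0972),0)
```

```text
t 6.47 pos [ 0.6003 -0.041   0.0972] yaw -0.0001 tilt 0.02 F [-2.6  0.7  5.4] open 0.0354
delta [ 0.2  0.3 -0. ] turn -0.0001
```

Call:
servo_tool(deltas=[[0,0,0,0,0.5],[0,0,0,0,0.7],[0,0,0,0,0.8],[0,0,-20,0,0.8],[0,0,-60,0,0.8],[-30,0,-110,0,1],[-80,0,-140,0,1],[-100,0,-145,0,1]])

```text
t: 7.48
position: [0.499, -0.0411, 0.2437]
ee_rot: [1.0, -0.0, 0.001, 0.0]
wrist_force: [0.7, -0.3, -0.3]
opening: 0.0924
```

Call:
servo_tool(deltas=[[0,0,0,0,1],[0,0,0,0,1]])

```text
t: 7.72
position: [0.5008, -0.0411, 0.2413]
ee_rot: [1.0, -0.0, -0.0, -0.0]
wrist_force: [-0.4, 0.7, 0.1]
opening: 0.093
```

Run:
```python
from h import *
go((.427,-.285,.25),0)
w=get("wrist");cv2.imwrite("pics/w5.png",w["frame"][:,:,::-1])
t=get("top");s=get("scene");cv2.imwrite("pics/t5.png",np.vstack([cv2.resize(c["frame"][a:a+110,b:b+200],None,fx=3,fy=2.7)for c,a,b in((t,190,270),(s,140,220))])[:,:,::-1])
b=blobs(w,(105,150,60),(125,255,255),300,(200,0,440,300))[0];print(b["c"],(plane(w,b["c"],.103)*1000).round(1))
b=blobs(t,(105,150,150),(120,255,255),60,(330,200,390,280));
c=blobs(s,(105,150,150),(120,255,255),60,(275,150,325,240));
print(b[0]["c"],c[0]["c"],tri(t,b[0]["c"],s,c[0]["c"]),plane(t,b[0]["c"],.103))
```

```text
t 7.72 pos [ 0.5008 -0.0411  0.2413] yaw -0.0003 tilt 0.00 F [-0.4  0.7  0.1] open 0.0930
delta [-73.7 243.9  -8.7] turn -0.0003
[320.73287671  78.85850603] [599.8 -40.9 103. ]Traceback (most recent call last):
  File "<stdin>", line 8, in <module>
IndexError: list index out of range
```

View pics/w5.png

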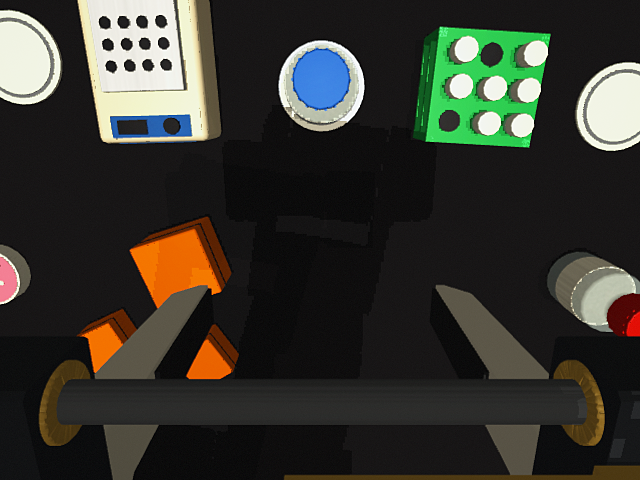

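View pics/t5.png

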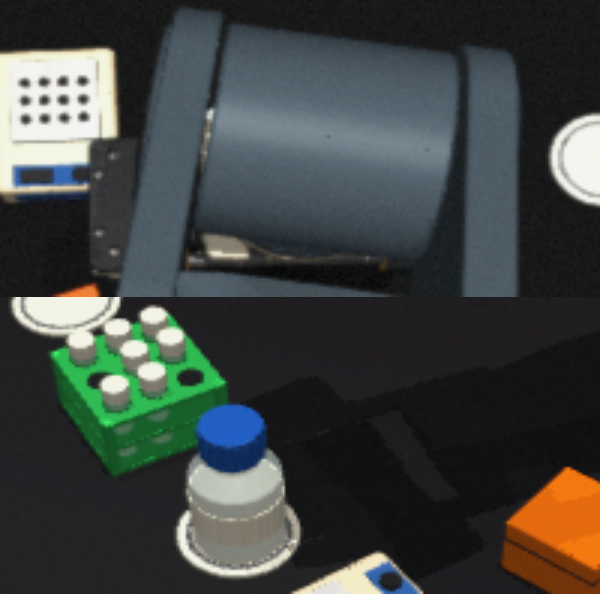

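Blue stands upright on the middle pad. The cap casts to (0.5998,-0.0409), within about 2 mm of the pad. Next is the red bottle.

Call:
servo_tool(deltas=[[-15,50,-8,0,1],[-30,100,-8,0,1],[-45,150,-8,0,1],[-62,200,-8,0,1],[-73.5,240,-8,0,1],[-73.5,244,-8,0,1],[-73.5,244,-8,0,1]])

```text
t: 8.75
position: [0.4269, -0.2848, 0.2492]
ee_rot: [1.0, -0.0, -0.0, -0.0]
wrist_force: [-0.4, 0.5, -1.3]
opening: 0.0932
```

Run:
```python
from h import *
go((.427,-.285,.094),0)
w=get("wrist");t=get("top");s=get("scene")
cv2.imwrite("pics/w6.png",w["frame"][:,:,::-1])
cv2.imwrite("pics/s6.png",s["frame"][:,:,::-1])
b=blobs(w,(0,150,180),(5,255,255),300) or blobs(w,(0,150,60),(5,255,255),300)
for q in b: print(q["c"],q["e"][1],(plane(w,q["c"],.1)*1000).round(1))
```

```text
t 8.75 pos [ 0.4269 -0.2848  0.2492] yaw -0.0005 tilt 0.05 F [-0.4  0.5 -1.3] open 0.0932
delta [  0.2   0.3 155.2] turn -0.0005
[320.42705005 224.69610528] (51.27335739135742, 55.34101867675781) [ 429.9 -284.1  100. ]
```

View pics/w6.png

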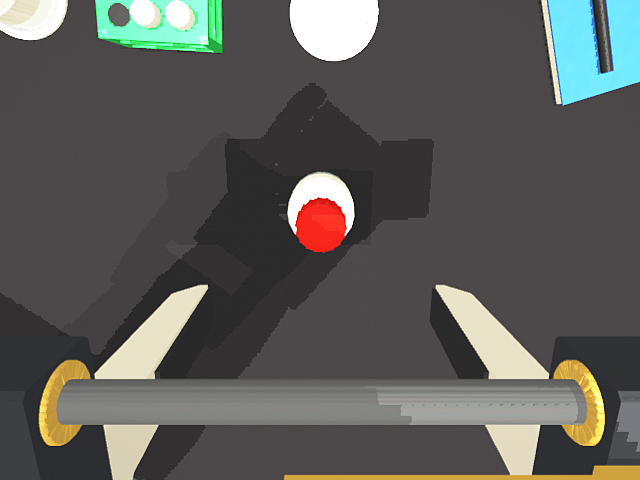

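The red cap is at (320,225) and casts to about (0.428,-0.284). Descending onto it.

Call:
servo_tool(deltas=[[0.5,0,40,0,1],[1,0,80,0,1],[1,0,120,0,1],[1,0,145,0,1],[1,0,155,0,1],[1,0,155,0,1]])

```text
t: 9.65
position: [0.4279, -0.2847, 0.0948]
ee_rot: [1.0, 0.0, -0.0, -0.0]
wrist_force: [0.4, 0.5, 0.8]
opening: 0.0931
```

Run:
```python
from h import *
go((.4278,-.2845,.094),0)
w=get("wrist");cv2.imwrite("pics/w7.png",w["frame"][:,:,::-1])
m=cv2.inRange(w["hsv"],np.array((0,150,100)),np.array((6,255,255)))
for y in range(300,384,12):
    x=np.where(m[y,250:390])[0]
    if len(x): print(y,x[0]+250,x[-1]+250,end=' | ')
print([int(w["hsv"][y,320,2]) for y in range(280,385,6)])
```

```text
t 9.65 pos [ 0.4279 -0.2847  0.0948] yaw 0.0005 tilt 0.01 F [0.4 0.5 0.8] open 0.0931
delta [-0.1 -0.2  0.8] turn 0.0005
300 278 359 | 312 275 365 | 324 272 369 | 336 269 369 | 348 272 368 | 360 276 364 | 372 284 355 | [236, 238, 237, 237, 254, 254, 254, 254, 254, 254, 254, 254, 254, 254, 254, 254, 254, 121]
```

View pics/w7.png

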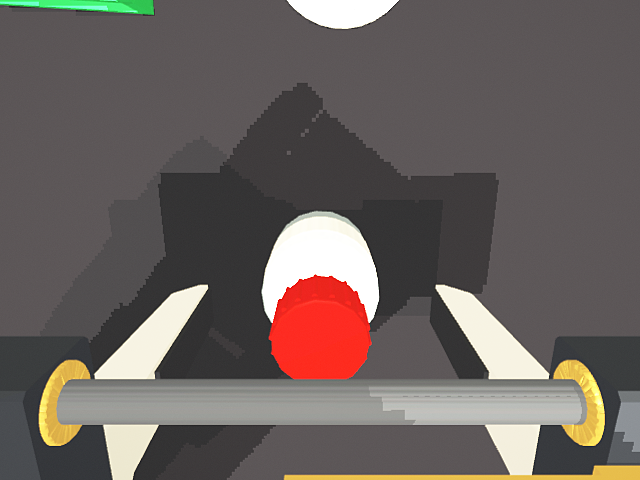

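Call:
servo_tool(deltas=[[0,0,0.5,0,0.05],[0,0,0.5,0,0.05],[0,0,0.5,0,0.05],[0,0,0.5,0,0.05],[0,0,0.5,0,0.05],[0,0,0.5,0,0.05],[0,0,0.5,0,0.05]])

```text
t: 10.58
position: [0.4276, -0.285, 0.0941]
ee_rot: [1.0, -0.0, -0.0, -0.0]
wrist_force: [0.3, -0.4, -0.4]
opening: 0.0356
```

Call:
servo_tool(deltas=[[0,0,-5,0,0.05],[0,0,-20,0,0.05],[15,3,-60,0,0.05],[35,6,-100,0,0.05],[55,11,-130,0,0.05],[55,11,-140,0,0.05],[55,11,-140,0,0.05],[55,11,-140,0,0.05]])

```text
t: 11.58
position: [0.4816, -0.2956, 0.233]
ee_rot: [1.0, -0.0, -0.001, -0.001]
wrist_force: [-0.6, -0.4, -2.4]
opening: 0.036
```

Run:
```python
from h import *
go((.583,-.296,.11),0)
w=get("wrist");cv2.imwrite("pics/w8.png",w["frame"][:,:,::-1])
t=get("top");s=get("scene")
for b in blobs(w,(0,0,200),(179,60,255),1000): print(b["c"].round(1),np.round(b["e"][1],1),(plane(w,b["c"],.003)*1000).round(1))
cv2.imwrite("pics/t8.png",t["frame"][:,:,::-1])
# blue bottle vs pad in top, if visible
b=blobs(t,(105,150,150),(120,255,255),60,(330,200,390,280))
if b: print(b[0]["c"],(plane(t,b[0]["c"],.103)*1000).round(1))
```

```text
t 11.57 pos [ 0.4816 -0.2956  0.233 ] yaw -0.0005 tilt 0.13 F [-0.6 -0.4 -2.4] open 0.0360
delta [101.6   0.5 122.8] turn -0.0005
[320.7  80.7] [87.9 93.3] [ 585. -295.    3.]
[321.5 272.7] [ 74.6 111.4] [ 416.7 -295.6    3. ]
[352.96842878 233.39720999] [597.9 -40.4 103. ]
```

View pics/w8.png

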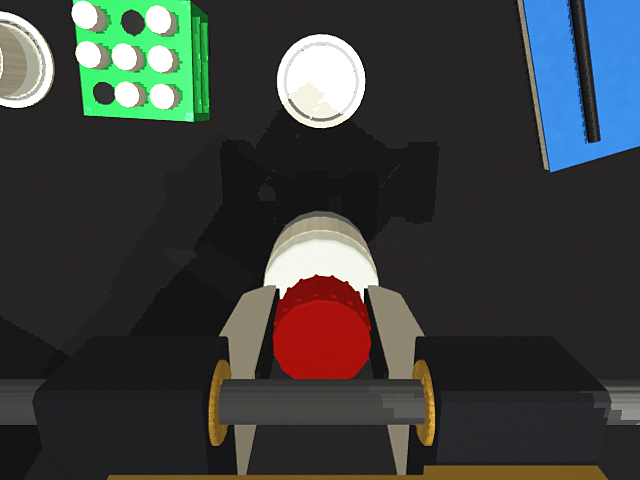

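View pics/t8.png

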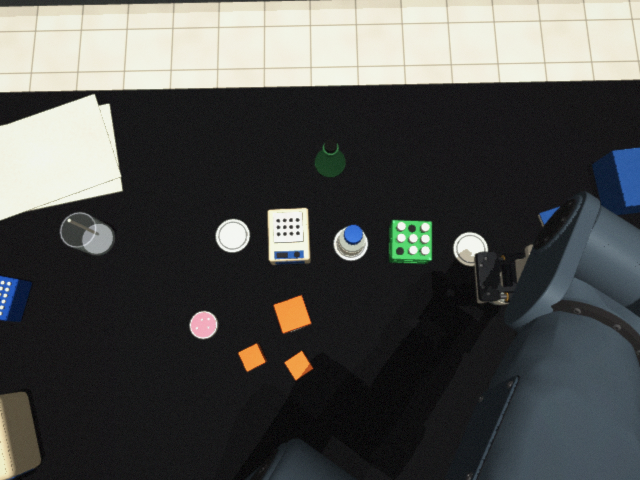

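Run:
```python
from h import *
t=get("top")
pts={"left":(232.3,235.2),"mid":(350.5,243.2),"right":(470.2,248.7),"blue0":(382.95,308.5),"red0":(485.8,321.0)}
for k,p in pts.items(): print(k,(plane(t,p,.1 if k[-1]=='0' else .003)*1000).round(1))
b=blobs(t,(100,120,60),(125,255,255),30,(335,210,370,255))
for q in b: print(q["c"],q["e"],(plane(t,q["c"],.103)*1000).round(1))
w=blobs(t,(0,0,60),(179,70,255),100,(328,220,374,266))
for q in w: print(q["c"],q["e"],(plane(t,q["e"][0],.003)*1000).round(1))
```

```text
left [621.  211.6   3. ]
mid [598.7 -41.1   3. ]
right [ 582.  -295.2    3. ]
blue0 [452.6 -92.7 100. ]
red0 [ 425.8 -284.2  100. ]
[352.98053528 233.65510949] ((352.9552001953125, 233.7772979736328), (18.027231216430664, 20.18259048461914), 13.468846321105957) [597.4 -40.4 103. ]
[350.2626753  243.53649766] ((350.3710632324219, 243.18394470214844), (34.9000244140625, 35.33030700683594), 95.71591186523438) [598.8 -40.8   3. ]
```

Call:
servo_tool(deltas=[[10,0,0,0,0.05],[30,0,10,0,0.05],[60,0,30,0,0.05],[85,0,55,0,0.05],[98,0,85,0,0.05],[103,0,110,0,0.05],[103,0,122,0,0.05],[103,0,124,0,0.05]])

```text
t: 12.78
position: [0.5855, -0.296, 0.1096]
ee_rot: [1.0, -0.0, -0.0, -0.0]
wrist_force: [-0.5, -0.5, -1.2]
opening: 0.0355
```

Call:
servo_tool(deltas=[[0,0,0,0,0.05],[0,0,0,0,0.05]])

```text
t: 13.02
position: [0.5859, -0.2964, 0.1112]
ee_rot: [1.0, -0.0, 0.001, 0.0]
wrist_force: [-0.1, -1.5, -1.8]
opening: 0.0353
```

Run:
```python
from h import *
go((.5847,-.2955,.0972),0)
```

```text
t 13.03 pos [ 0.5859 -0.2964  0.1112] yaw -0.0003 tilt 0.09 F [-0.1 -1.5 -1.8] open 0.0353
delta [-1.3 -0.9 14. ] turn -0.0003
```

Call:
servo_tool(deltas=[[-1,-0.7,5,0,0.05],[-1,-0.7,10,0,0.05],[-1,-0.7,12.5,0,0.05],[-1,-0.7,13.5,0,0.05],[-1,-0.7,13.5,0,0.05]])

```text
t: 13.65
position: [0.5848, -0.2953, 0.0971]
ee_rot: [1.0, -0.0, 0.0, -0.0]
wrist_force: [-1.2, 1.6, 4.4]
opening: 0.0354
```

Run:
```python
from h import *
go((.5847,-.2955,.0972),0)
```

```text
t 13.65 pos [ 0.5848 -0.2953  0.0971] yaw -0.0002 tilt 0.02 F [-1.2  1.6  4.4] open 0.0354
delta [-0.1  0.2 -0.1] turn -0.0002
```

Call:
servo_tool(deltas=[[0,0,0,0,0.5],[0,0,0,0,0.7],[0,0,0,0,0.8],[0,0,-20,0,0.8],[0,0,-60,0,0.8],[-30,0,-110,0,1],[-80,0,-140,0,1],[-130,0,-145,0,1]])

```text
t: 14.65
position: [0.454, -0.2958, 0.2452]
ee_rot: [1.0, 0.0, 0.002, 0.002]
wrist_force: [0.1, -0.5, -0.6]
opening: 0.0924
```

Run:
```python
from h import *
go((.45,.082,.25),0.3)
w=get("wrist");cv2.imwrite("pics/w9.png",w["frame"][:,:,::-1])
b=blobs(w,(0,150,60),(6,255,255),300);print(b[0]["c"],(plane(w,b[0]["c"],.103)*1000).round(1))
```

```text
t 14.65 pos [ 0.454  -0.2958  0.2452] yaw 0.0002 tilt 0.30 F [ 0.1 -0.5 -0.6] open 0.0924
delta [  -3.9 -377.7   -6.1] turn -0.2998
[318.35067309  28.73286799] [ 582.5 -294.5  103. ]
```

View pics/w9.png

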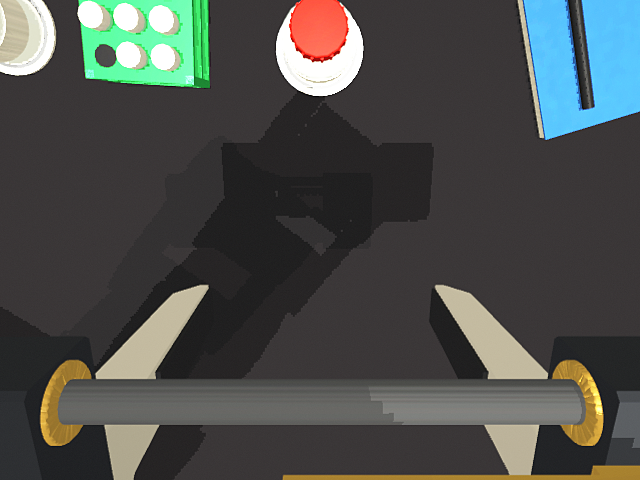

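Red stands on the right pad, cap at (318,29). Moving over to the box.

Call:
servo_tool(deltas=[[-4,-50,-6,-0.05,1],[-4,-105,-6,-0.1,1],[-4,-160,-6,-0.15,1],[-4,-215,-6,-0.2,1],[-4,-270,-6,-0.25,1],[-4,-325,-6,-0.3,1],[-4,-370,-6,-0.3,1],[-4,-378,-6,-0.3,1]])

```text
t: 15.7
position: [0.4507, 0.0846, 0.2488]
ee_rot: [0.989, 0.151, 0.001, -0.0]
wrist_force: [-0.3, -0.6, -0.0]
opening: 0.0932
```

Call:
servo_tool(deltas=[[0,0,0,0,1],[0,0,0,0,1]])

```text
t: 15.95
position: [0.4509, 0.0817, 0.2479]
ee_rot: [0.989, 0.149, 0.0, 0.0]
wrist_force: [0.0, -0.7, -0.9]
opening: 0.0931
```

Run:
```python
from h import *
go((.45,.082,.25),0.3)
w=get("wrist");t=get("top");cv2.imwrite("pics/w10.png",w["frame"][:,:,::-1])
for b in blobs(w,(5,150,60),(22,255,255),300): print(b["c"],w["hsv"][int(b["c"][1]),int(b["c"][0])],(plane(w,b["c"],.045)*1000).round(1))
r=blobs(t,(0,100,60),(6,255,255),30,(450,220,500,260))
for q in r: print("red top",(plane(t,q["c"],.103)*1000).round(1))
```

```text
t 15.95 pos [0.4509 0.0817 0.2479] yaw 0.2987 tilt 0.02 F [ 0.  -0.7 -0.9] open 0.0931
delta [-0.7 -0.6 -2.1] turn -0.0013
[319.87705558 206.83903493] [ 12 255 213] [454.6  83.6  45. ]
[209.40113523 262.58096307] [ 23 255 255] [380.1 159.8  45. ]
[300.23344125 306.38567382] [ 14 255 242] [363.5  73.8  45. ]
[ 63.4912117  402.55840722] [30 10 73] [201.2 260.9  45. ]
[579.09404615 402.63298311] [50 11 71] [ 345.2 -208.1   45. ]
[493.8120788  474.01892172] [11 73 56] [ 243.2 -164.7   45. ]
red top [ 581.2 -292.   103. ]
```

View pics/w10.png

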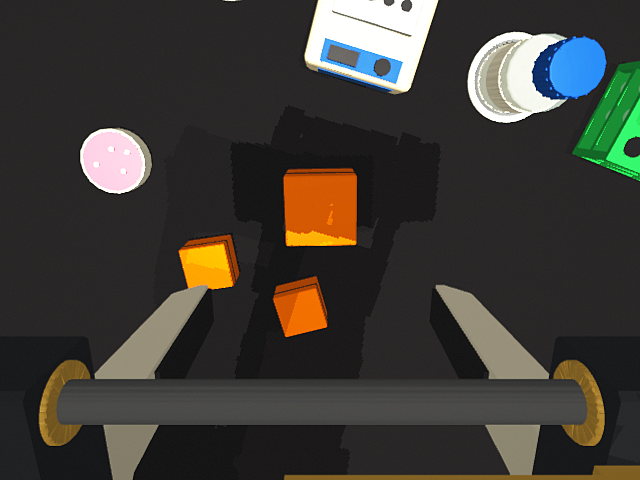

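Run:
```python
from h import *
w=get("wrist")
m=cv2.inRange(w["hsv"],np.array((5,150,150)),np.array((22,255,255)));m[:150]=0;m[270:]=0;m[:,:270]=0;m[:,370:]=0
print([int(w["hsv"][y,320,2]) for y in range(164,182)])
m[:175]=0
c=max(cv2.findContours(m,0,2)[0],key=cv2.contourArea);r=cv2.minAreaRect(c);print(r)
q=np.array([plane(w,p,.045) for p in cv2.boxPoints(r)])*1000
print(q.round(1).tolist(),q.mean(0).round(1),np.linalg.norm(np.diff(q,axis=0),axis=1),np.arctan2(*(q[1]-q[0])[1::-1]),np.arctan2(*(q[2]-q[1])[1::-1]))
C=np.array([*(q.mean(0)[:2]/1000-[.001,0]),.030]);go(C,.3)
```

```text
[25, 23, 23, 24, 69, 181, 169, 155, 79, 137, 166, 175, 213, 212, 216, 214, 215, 215]
((320.0, 210.0), (70.0, 72.0), 90.0)
[[471.2, 119.1, 45.0], [488.3, 63.5, 45.0], [432.0, 44.8, 45.0], [414.1, 103.1, 45.0]] [451.4  82.6  45. ] [58.12910492 59.2672576  60.96660047] -1.2724694398208272 -2.820100421974912
t 16.10 pos [0.4508 0.0818 0.2477] yaw 0.2984 tilt 0.00 F [-0.4  0.3 -0.3] open 0.0933
delta [-1.000e-01 -9.000e-01  2.177e+02] turn -0.0016
```

Call:
servo_tool(deltas=[[0,-0.7,50,0,1],[0,-0.7,100,0,1],[0,-0.7,145,0,1],[0,-0.7,180,0,1],[0,-0.7,205,0,1],[0,-0.7,216,0,1],[0,-0.7,218,0,1],[0,-0.7,218,0,1]])

```text
t: 17.1
position: [0.451, 0.0833, 0.0303]
ee_rot: [0.989, 0.149, 0.001, 0.0]
wrist_force: [0.7, -0.2, 0.5]
opening: 0.093
```

Call:
servo_tool(deltas=[[0,0,0,0,0.4],[0,0,0,0,0.4],[0,0,0,0,0.4],[0,0,0,0,0.4],[0,0,0,0,0.4],[0,0,0,0,0.4]])

```text
t: 17.85
position: [0.4506, 0.0833, 0.0297]
ee_rot: [0.989, 0.149, 0.0, 0.0]
wrist_force: [-2.1, -0.5, 4.3]
opening: 0.0599
```

Run:
```python
from h import *
go((.53,.2115,.18),0.075)
w=get("wrist");cv2.imwrite("pics/w11.png",w["frame"][:,:,::-1])
```

```text
t 17.85 pos [0.4506 0.0833 0.0297] yaw 0.2999 tilt 0.01 F [-2.1 -0.5  4.3] open 0.0599
delta [ 113.8  -99.  -150.2] turn 0.2249
```

View pics/w11.png

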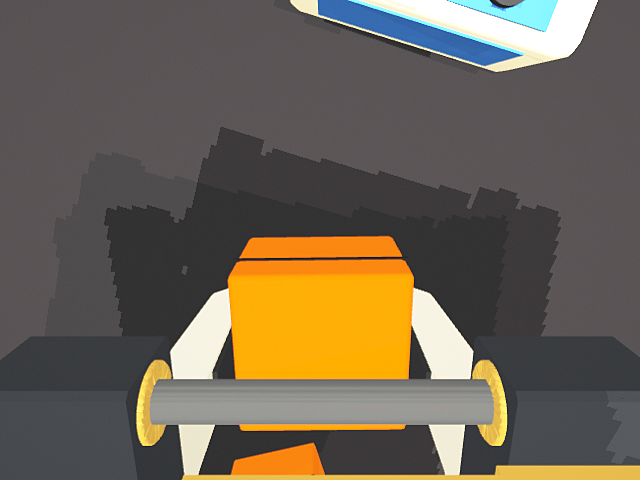

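Run:
```python
from h import *
w=get("wrist")
a=plane(w,(321,275),.045);b=plane(w,(322,430),.045);print(a,b,(a+b)/2,np.linalg.norm(a-b))
go((.52,.2115,.19),-0.08)
```

```text
[0.4792308 0.0920438 0.045    ] [0.42284304 0.07424176 0.045     ] [0.45103692 0.08314278 0.045     ] 0.05913114333731211
t 17.95 pos [0.4506 0.0833 0.0298] yaw 0.2998 tilt 0.01 F [-1.7 -1.1  6. ] open 0.0597
delta [ 104.2 -102.  -160.2] turn 0.3798
```

Call:
servo_tool(deltas=[[0,0,-10,0,0.4],[0,0,-50,0,0.4],[20,-20,-90,0.08,0.4],[50,-48,-125,0.17,0.4],[78,-76,-150,0.26,0.4],[104,-102,-160,0.38,0.4],[104,-102,-160,0.38,0.4],[104,-102,-160,0.38,0.4]])

```text
t: 18.95
position: [0.519, 0.211, 0.1893]
ee_rot: [0.999, -0.039, -0.001, 0.0]
wrist_force: [-1.2, -0.6, -2.7]
opening: 0.0599
```

Run:
```python
from h import *
go((.621,.2115,.045),-0.08)
w=get("wrist");cv2.imwrite("pics/w12.png",w["frame"][:,:,::-1])
for b in blobs(w,(0,0,100),(179,60,255),1500): print(b["c"].round(1),np.round(b["e"][1],1),(plane(w,b["c"],.003)*1000).round(1))
```

```text
t 18.95 pos [0.519  0.211  0.1893] yaw -0.0789 tilt 0.08 F [-1.2 -0.6 -2.7] open 0.0599
delta [101.8  -8.6 144.1] turn 0.0011
[505.5  76. ] [132.  434.7] [612.2  70.3   3. ]
[309.5  74.9] [100.4 106.6] [624.  211.1   3. ]
[626.1  86. ] [ 92.  115.8] [598.4 -17.3   3. ]
```

View pics/w12.png

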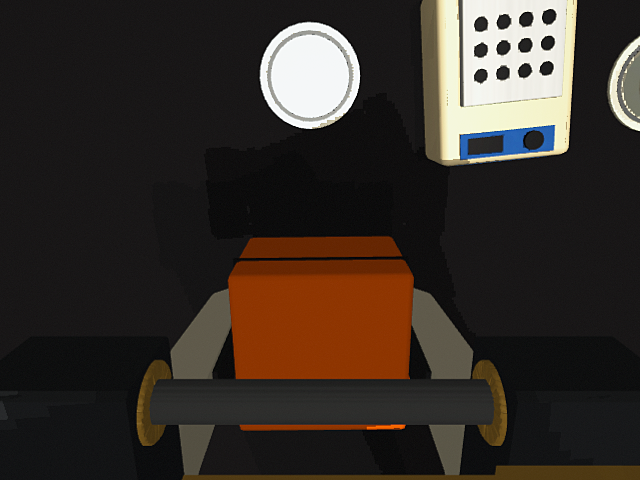

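Call:
servo_tool(deltas=[[10,0,0,0,0.4],[35,-2,15,0,0.4],[65,-5,45,0,0.4],[90,-8,80,0,0.4],[101,-9,115,0,0.4],[103.5,-9,135,0,0.4],[103.5,-9,143,0,0.4],[103.5,-9,144,0,0.4]])

```text
t: 20.0
position: [0.6236, 0.2122, 0.0461]
ee_rot: [0.999, -0.04, 0.0, -0.0]
wrist_force: [0.4, -0.0, -0.8]
opening: 0.0598
```

Call:
servo_tool(deltas=[[0,0,0,0,0.4],[0,0,0,0,0.4]])

```text
t: 20.25
position: [0.624, 0.2123, 0.0467]
ee_rot: [0.999, -0.04, 0.001, -0.0]
wrist_force: [-0.0, -0.5, -1.2]
opening: 0.0601
```

Run:
```python
from h import *
go((.623,.2117,.0328),-0.08)
```

```text
t 20.25 pos [0.624  0.2123 0.0467] yaw -0.0800 tilt 0.08 F [-0.  -0.5 -1.2] open 0.0601
delta [-0.9  0.7 13.9] turn -0.0
```

Call:
servo_tool(deltas=[[-0.8,0.5,5,0,0.4],[-0.8,0.5,10,0,0.4],[-0.8,0.5,12.5,0,0.4],[-0.8,0.5,13.5,0,0.4],[-0.8,0.5,13.5,0,0.4]])

```text
t: 20.88
position: [0.6226, 0.2117, 0.0328]
ee_rot: [0.999, -0.04, -0.0, 0.0]
wrist_force: [-6.8, -0.9, 8.0]
opening: 0.0599
```

Run:
```python
from h import *
go((.623,.2117,.0328),-0.08)
```

```text
t 20.88 pos [0.6226 0.2117 0.0328] yaw -0.0802 tilt 0.04 F [-6.8 -0.9  8. ] open 0.0599
delta [ 0.4 -0.   0. ] turn -0.0002
```

Call:
servo_tool(deltas=[[0,0,0,0,0.75],[0,0,0,0,0.85],[0,0,0,0,0.85],[0,0,-20,0,0.85],[0,0,-70,0,0.85],[-20,0,-125,0,1],[-60,0,-175,0,1],[-100,0,-200,0,1]])

```text
t: 21.88
position: [0.5227, 0.22, 0.2361]
ee_rot: [0.999, -0.04, 0.002, -0.001]
wrist_force: [1.1, -0.0, 0.6]
opening: 0.093
```

Call:
servo_tool(deltas=[[0,0,0,0,1],[0,0,0,0,1]])

```text
t: 22.12
position: [0.5235, 0.2197, 0.2327]
ee_rot: [0.999, -0.04, 0.0, -0.0]
wrist_force: [-0.0, 0.3, -0.9]
opening: 0.0929
```

Run:
```python
from h import *
go((.433,.2655,.25),-0.08)
w=get("wrist");t=get("top");s=get("scene");cv2.imwrite("pics/w13.png",w["frame"][:,:,::-1]);cv2.imwrite("pics/t13.png",t["frame"][:,:,::-1])
for b in blobs(w,(160,40,100),(179,200,255),300): print("dish",b["c"].round(1),(plane(w,b["c"],.016)*1000).round(1))
for b in blobs(w,(5,150,150),(22,255,255),1000): print("box",b["c"].round(1),[np.round(v,1) for v in b["rect"]],(plane(w,b["c"],.048)*1000).round(1))
b=blobs(s,(8,180,150),(20,255,255),60,(340,280,420,370));print([ (q["c"],q["a"]) for q in b])
```

```text
t 22.12 pos [0.5235 0.2197 0.2327] yaw -0.0801 tilt 0.06 F [-0.   0.3 -0.9] open 0.0929
delta [-93.9 -38.4 -17.4] turn -0.0001
dish [279.2 306.7] [434.5 265.7  16. ]
box [321.5  81.4] [array([321.7,  81.6]), array([87.5, 84.1]), np.float64(88.9)] [623.9 211.6  48. ]
box [394.9 365.4] [array([394.6, 370.7]), array([38.5, 46.1]), np.float64(63.4)] [385.5 166.1  48. ]
[(array([374.23509351, 329.02574257]), 1466.0)]
```

View pics/w13.png

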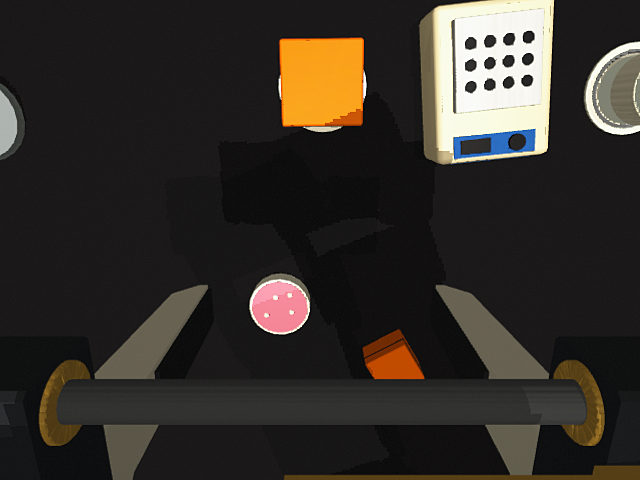

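The box is centred on the left pad: both cast to within 1 mm. The dish is at (279,307), which casts to (0.4345,0.2657). Going to hover over it.

Call:
servo_tool(deltas=[[-45,-19,0,0,1],[-90,-38,20,0,1],[-93.5,-38.5,60,0,1],[-93.5,-38.5,83,0,1],[-93.5,-38.5,83,0,1],[-93.5,-38.5,83,0,1]])

```text
t: 23.02
position: [0.4337, 0.2657, 0.1497]
ee_rot: [0.999, -0.04, 0.0, -0.0]
wrist_force: [-0.4, -0.3, -0.2]
opening: 0.0931
```

Run:
```python
from h import *
w=get("wrist");t=get("top");cv2.imwrite("pics/w14.png",w["frame"][:,:,::-1])
for b in blobs(w,(160,40,100),(179,200,255),300): print("dish",b["c"].round(1),b["e"][1],(plane(w,b["c"],.016)*1000).round(1))
go((.434,.2657,.0275),-0.08)
```

```text
dish [321. 234.] (71.08604431152344, 74.02433776855469) [434.6 265.8  16. ]
t 23.12 pos [0.4337 0.2658 0.15  ] yaw -0.0805 tilt 0.09 F [0.2 0.3 0.3] open 0.0932
delta [2.000e-01 1.000e-01 1.225e+02] turn -0.0005
```

View pics/w14.png

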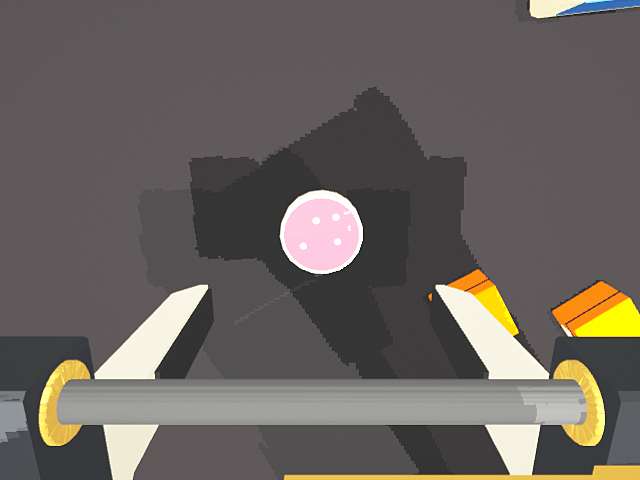

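Call:
servo_tool(deltas=[[0.3,0,40,0,0.95],[0.5,0,80,0,0.95],[0.5,0,108,0,0.95],[0.5,0,119,0,0.95],[0.5,0,122,0,0.95],[0.5,0,122,0,0.95]])

```text
t: 23.88
position: [0.4341, 0.2658, 0.028]
ee_rot: [0.999, -0.04, 0.001, -0.0]
wrist_force: [-0.0, -0.0, 0.1]
opening: 0.0882
```

Call:
servo_tool(deltas=[[0,0,0,0,0.4],[0,0,0,0,0.4],[0,0,0,0,0.4],[0,0,0,0,0.4],[0,0,0,0,0.4],[0,0,0,0,0.4]])

```text
t: 24.62
position: [0.4335, 0.2656, 0.0272]
ee_rot: [0.999, -0.04, 0.0, -0.0]
wrist_force: [-0.3, 0.4, 3.9]
opening: 0.0557
```

Run:
```python
from h import *
w=get("wrist");cv2.imwrite("pics/w15.png",w["frame"][:,:,::-1])
for b in blobs(w,(160,40,60),(179,200,255),300): print("dish",b["c"].round(1),b["e"][1],(plane(w,b["c"],.016)*1000).round(1))
go((.522,.2195,.2),-0.08)
```

```text
dish [321.2 318.2] (114.99943542480469, 126.91705322265625) [434.8 265.5  16. ]
t 24.68 pos [0.4336 0.2656 0.0273] yaw -0.0803 tilt 0.01 F [-1.2 -0.6  4.1] open 0.0550
delta [  91.9   38.8 -172.7] turn -0.0003
```

View pics/w15.png

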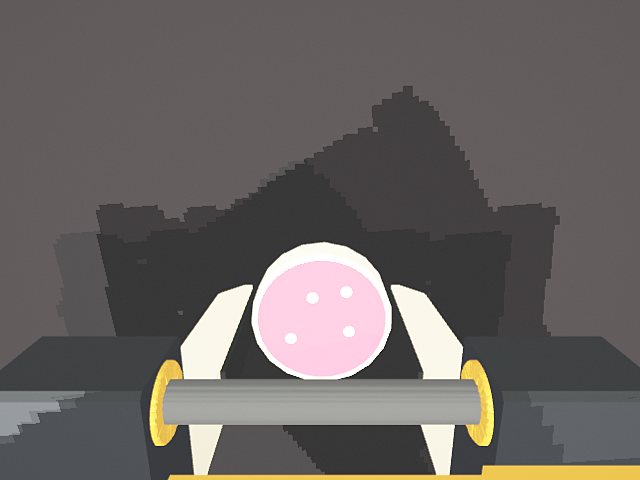

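Call:
servo_tool(deltas=[[0,0,-5,0,0.4],[0,0,-30,0,0.4],[0,0,-75,0,0.4],[20,8,-120,0,0.4],[50,20,-155,0,0.4],[80,32,-172,0,0.4],[92,39,-172,0,0.4],[92,39,-172,0,0.4]])

```text
t: 25.68
position: [0.5215, 0.2189, 0.1979]
ee_rot: [0.999, -0.041, -0.001, 0.0]
wrist_force: [-0.3, -0.6, -0.7]
opening: 0.0559
```

Call:
servo_tool(deltas=[[0,0,0,0,0.4],[0,0,0,0,0.4]])

```text
t: 25.92
position: [0.5212, 0.2197, 0.1986]
ee_rot: [0.999, -0.04, -0.001, 0.0]
wrist_force: [0.6, 0.5, -0.1]
opening: 0.0556
```

Run:
```python
from h import *
go((.6225,.2117,.095),-0.08)
w=get("wrist");cv2.imwrite("pics/w16.png",w["frame"][:,:,::-1])
for b in blobs(w,(5,150,100),(22,255,255),1000): print("box",b["c"].round(1),[np.round(v,1) for v in b["rect"]],(plane(w,b["rect"][0],.048)*1000).round(1))
```

```text
t 25.93 pos [0.5212 0.2197 0.1986] yaw -0.0794 tilt 0.07 F [ 0.6  0.5 -0.1] open 0.0556
delta [ 1.017e+02 -1.000e-01  1.034e+02] turn 0.0006
box [321.  73.] [array([320.5,  73.5]), array([99., 95.]), np.float64(90.0)] [623.8 212.   48. ]
```

View pics/w16.png

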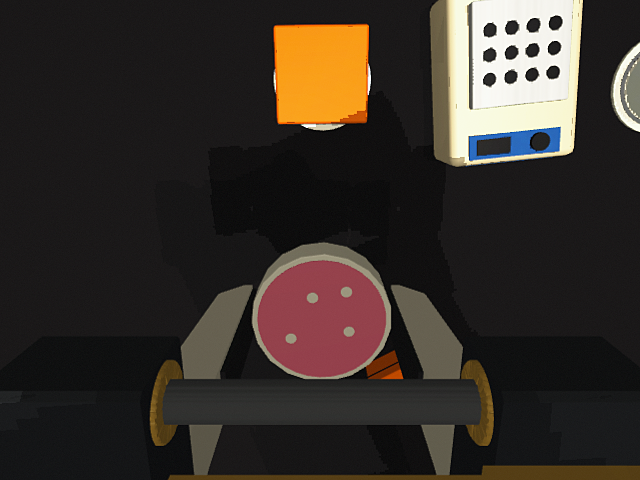

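Call:
servo_tool(deltas=[[15,0,0,0,0.4],[45,0,10,0,0.4],[75,0,35,0,0.4],[95,0,65,0,0.4],[101,0,90,0,0.4],[101,0,105,0,0.4],[101,0,108.5,0,0.4],[101,0,108.5,0,0.4]])

```text
t: 26.98
position: [0.623, 0.2114, 0.0914]
ee_rot: [0.999, -0.04, 0.0, -0.0]
wrist_force: [0.1, 0.2, -0.0]
opening: 0.0553
```

Call:
servo_tool(deltas=[[0,0,0,0,0.4],[0,0,0,0,0.4]])

```text
t: 27.22
position: [0.623, 0.2114, 0.0914]
ee_rot: [0.999, -0.04, 0.001, -0.0]
wrist_force: [-0.7, 0.2, 0.2]
opening: 0.0552
```

Run:
```python
from h import *
go((.6222,.2117,.0756),-0.08)
w=get("wrist");cv2.imwrite("pics/w17.png",w["frame"][:,:,::-1])
```

```text
t 27.23 pos [0.623  0.2114 0.0914] yaw -0.0801 tilt 0.07 F [-0.7  0.2  0.2] open 0.0552
delta [-0.8 -0.3 15.8] turn -0.0001
```

View pics/w17.png

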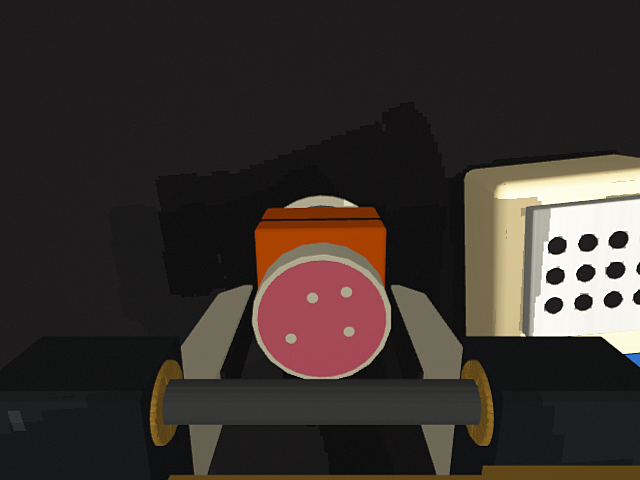

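Call:
servo_tool(deltas=[[-0.6,-0.3,6,0,0.4],[-0.6,-0.3,11,0,0.4],[-0.6,-0.3,14,0,0.4],[-0.6,-0.3,15.5,0,0.4],[-0.6,-0.3,15.5,0,0.4]])

```text
t: 27.9
position: [0.6222, 0.2116, 0.0753]
ee_rot: [0.999, -0.04, -0.0, 0.0]
wrist_force: [-2.2, -1.0, 2.6]
opening: 0.055
```

Run:
```python
from h import *
go((.6222,.2117,.0756),-0.08)
w=get("wrist");cv2.imwrite("pics/w18.png",w["frame"][:,:,::-1])
```

```text
t 27.90 pos [0.6222 0.2116 0.0753] yaw -0.0802 tilt 0.01 F [-2.2 -1.   2.6] open 0.0550
delta [ 0.  -0.1 -0.3] turn -0.0002
```

View pics/w18.png

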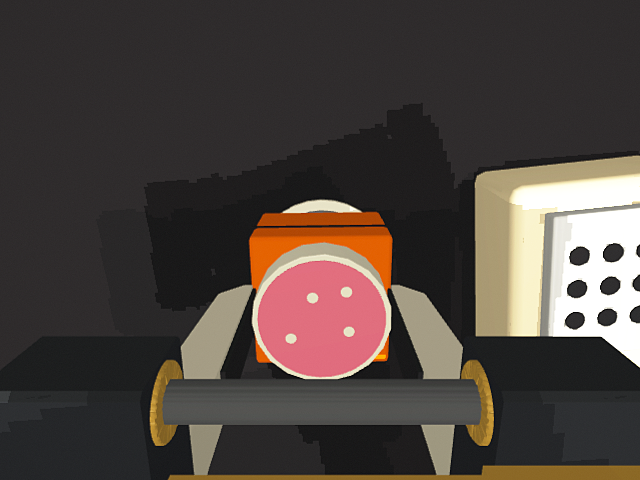

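Call:
servo_tool(deltas=[[0,0,0,0,0.7],[0,0,0,0,0.85],[0,0,0,0,0.85],[0,0,-20,0,0.85],[0,0,-60,0,0.85],[-20,0,-110,0,1],[-60,0,-150,0,1],[-110,0,-165,0,1]])

```text
t: 28.95
position: [0.5124, 0.2206, 0.2439]
ee_rot: [0.999, -0.04, 0.003, -0.001]
wrist_force: [0.5, 0.4, 0.3]
opening: 0.0925
```

Call:
servo_tool(deltas=[[-50,0,0,0,1],[-100,0,0,0,1],[-150,0,0,0,1],[-190,0,0,0,1],[-190,0,0,0,1]])

```text
t: 29.58
position: [0.3215, 0.2358, 0.2415]
ee_rot: [0.999, -0.039, 0.001, -0.001]
wrist_force: [-0.2, 0.3, -0.4]
opening: 0.0932
```

Run:
```python
from h import *
go((.4,.2,.25))
t=get("top");s=get("scene");cv2.imwrite("pics/t19.png",t["frame"][:,:,::-1]);cv2.imwrite("pics/s19.png",s["frame"][:,:,::-1])
def f(n,c,lo,hi,roi,z):
    b=blobs(c,lo,hi,60,roi)
    if b: print(n,b[0]["c"].round(1),(plane(c,b[0]["c"],z)*1000).round(1)); return b[0]["c"]
d=f("dish",t,(160,40,60),(179,200,255),(205,200,265,265),.064)
f("box",t,(8,150,60),(22,255,255),(205,200,265,265),.048)
b=f("blue",t,(105,120,185),(120,255,255),(335,210,372,255),.103)
r=f("red",t,(0,120,185),(6,255,255),(450,220,500,260),.103)
for p,roi in(("mid",(328,220,374,266)),("right",(448,225,494,271))): f(p,t,(0,0,60),(179,70,255),roi,.003)
d2=f("dish s",s,(160,40,60),(179,200,255),(330,270,420,370),.064)
b2=f("blue s",s,(105,120,150),(120,255,255),(275,170,325,215),.103)
r2=f("red s",s,(0,120,150),(6,255,255),(220,80,265,130),.103)
for n,x,y in(("dish",d,d2),("blue",b,b2),("red",r,r2)):
    if x is not None and y is not None: p,e=tri(t,x,s,y);print(n,(p*1000).round(1),e*1000)
```

```text
t 29.57 pos [0.3215 0.2358 0.2415] yaw -0.0784 tilt 0.10 F [-0.2  0.3 -0.4] open 0.0932
delta [81.1 29.5 -8.5] turn None
dish [226.7 228.6] [621.3 212.   64. ]
box [231.5 234.6] [612.2 205.   48. ]
blue [352.9 233.2] [598.3 -40.3 103. ]
red [485.3 238.6] [ 582.8 -294.9  103. ]
mid [350.3 243.5] [598.  -40.5   3. ]
right [470.9 248.3] [ 582.8 -296.7    3. ]
dish s [375.  322.3] [622.9 210.6  64. ]
blue s [296.4 187.3] [600.6 -40.8 103. ]
red s [234.5 100.7] [ 585.  -294.6  103. ]
dish [622.1 211.3  63.9] 2.0912818620858977
blue [599.4 -41.1 101.8] 2.0006959523608003
red [ 583.8 -296.   101.2] 1.506932520575756
```

View pics/t19.png

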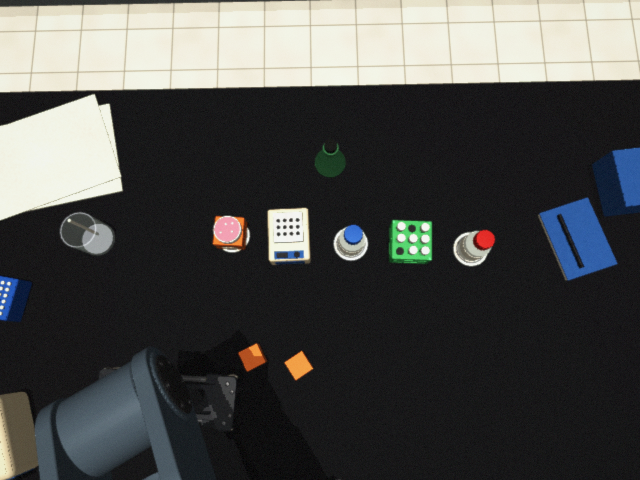

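View pics/s19.png

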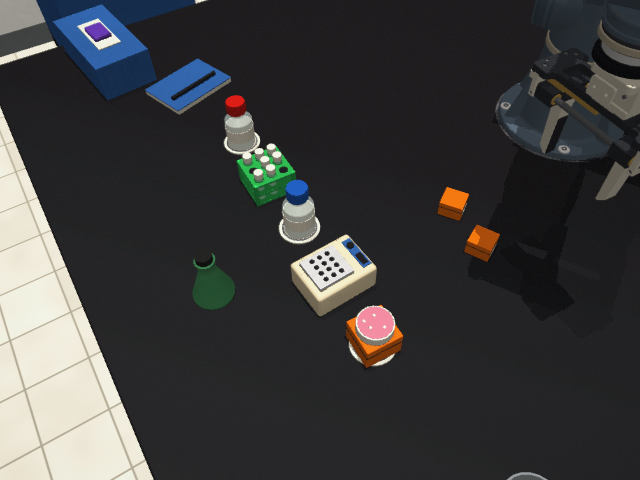

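In the last views, the top camera puts blue, red and the dish within about 1 mm of their pad centres. The flask is still at (330,160) as before. Handing in.

```bash
python3 -c "
from rig import bot
print(bot.close_job())"
```

```text
the job is handed in; nothing more can be done
None
```

The bench is laid out as asked, in the order asked, and I handed the job in at about 30 s of robot time. The blue bottle is on the middle pad (between rack and heater) and the red on the right pad. The 60 mm orange box is on the left pad with the petri dish on top.

- **Centring:** In the final top view, the blue cap, red cap and dish each lie within about 1 mm of their pad centres as first measured. The wrist view put the box within 1 mm of its pad centre before the dish covered it.
- **Heights:** Triangulated tops came out at 102, 101 and 64 mm for blue, red and dish. The expected heights were 103, 103 and 64 mm, so these agree within calibration.
- **Upright and undisturbed:** Both bottles and the dish stand upright. The flask and the two small boxes are where they were in the first pictures.
- **Disagreements:**
  - The top and wrist cameras differ by 2–3 mm in x on the pads, so I aimed each placement between the two.
  - An earlier wrist check had blue about 1.7 mm short in x; the final top view shows 0.8 mm or less.
  - The final top-view figure for the box was no use, because the dish hides most of it.
  - Triangulating the right pad from the first scene view gave a poor height (−7.5 mm). I took its position from the top and wrist views at the stated 3 mm thickness.

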